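# Vent the drying box past its sagging bolt

### The job

First secure the drying box to the bench: push the hold-down's sprung captive screw-knob down and turn it clockwise about a quarter turn as far as it goes, so that it stays down. Then take the gate's barrel bolt by its upright knob, lift the sagging bolt so that its thick head clears the bent-up lip of the keeper and draw it fully back, and swing the gate about 20 degrees ajar. The gate springs shut by itself, so finish while still holding it steady and ajar; leave the loose things lying around alone.

Things in the scene. Friction and masses are not known exactly. Their poses are not given: they have to be found in the camera images.
- drying_box: low fixed pale-wood box with clear roof (top at 113 mm) and barred gate at its front, 290 mm wide (own y), 186 deep (own x). Origin on the bench, in the middle plane of the shut gate; own x points back into the box, y left along the gate, z up. Gate: 213 mm long, 20 thick, top at 112 mm, hinged at the left at own (0, 130 mm), free end at own y = -88 mm
- keeper_mouth (a point): middle of the top edge of the lip, 4 mm thick, bent up across the mouth of the steel keeper on the box's right front post, 120.5 mm above the bench; axes as the box's. Behind the lip (to the right, 30 mm long) stand the keeper's two upright cheeks, 27 mm apart, up to height 154 mm; open at the top
- gate_hinge (a point): fixed point on the gate's vertical hinge axis, 120 mm above the bench
- bolt_grip (a point): grip point on the axis of the bolt's upright steel knob: a round pin, 12 mm diameter, whose 19 mm wide head begins 14 mm above this point and ends 22 mm above it; about 173 mm above the bench, 175 from the hinge axis when shot. Own z: along the pin; own y: along the bolt to the hinge, the way to draw it. Front and back are free for fingers; 33 mm to the right stands a fork up to 148 mm
- bolt_lift (a joint): rocking of the bolt about its rear bracket, rad: 0 = sagging (falls back by its weight), stop at 0.12. The bolt is a 10 mm rod along the gate's top with a 24 mm thick head at its right end; knob 130 mm, head 184 to 200 mm from the rocking axis. The head clears the lip from 0.04 on (knob raised 5 mm); at the stop the knob is raised 15 mm. Lifting takes about 2 N
- bolt_draw (a joint): drawing of the bolt along the gate towards the hinge, m: 0 = fully shot in the keeper, 0.05 = fully drawn (stop). Unless lifted it is stopped at about 0.005 by the lip. Past 0.03 it is out of the keeper and the gate is free. Friction about 1 N; it stays where it is put
- gate_leaf: the barred wooden gate with the bolt on it; origin on the hinge axis at bench level; own y points from the free end to the hinge
- gate_swing (a joint): opening angle of the gate, rad: 0 = shut, grows as the free end comes out of the box towards the robot (clockwise as seen from above about the hinge), stop at 1.1; 20 degrees = 0.35. A spring shuts it: about 5 N at the drawn bolt's knob when ajar by 0.35
- hold_down: dark steel clamp tower, fixed, 52 mm across and 82 mm high, to the right of the box, with a toe on the box's flange; origin under its centre on the bench. The screw-knob stands upright on its axis
- screw_grip (a point): grip point on the black bar-shaped grip of the captive screw-knob, on the screw's axis, 116 mm above the bench when up, 11 mm below the bar's top. The bar is 46 mm long, 12 mm thick and 27 mm high and lies along this point's x at every turn; its faces to pinch look along this point's y
- screw_push (a joint): how far the screw-knob is pushed down, m: 0 = up, 0.0095 = fully down; a spring pushes it up with 2.4 N when up and 6.2 N when fully down
- screw_turn (a joint): clockwise turn of the screw-knob as seen from above, rad: starts near 0, stop at 1.45. It turns freely only while pushed down 6.5 mm or more; once turned past about 0.6 two cross-pins catch under the tower's ledges and it stays about 6 mm down when let go
- folder: loose cream bone folder, 22 x 140 x 9 mm, flat on the bench, bystander; origin under its centre
- eraser_loose: loose eraser, 23 x 50 x 13 mm, bystander; origin under its centre
- wax: loose yellow-brown wax block, 40 x 55 x 18 mm, bystander; origin under its centre
- tweezers_loose: loose steel tweezers, 13 x 132 x 9 mm, bystander; origin under its centre
Things that resemble listed ones, but are neither listed nor needed, are in the scene too. Of the things that look like the hold_down, take the one that is farthest to the robot's right at the start.

How it is judged:
On the way, in this order (a step that is already met when the one before it is completed fails the run):
1. the captive screw-knob is pushed down and turned about a quarter turn (value of joint screw_push above 0.004 m and value of joint screw_turn above 1 rad), for 0.2 s.
2. the bolt is lifted over the keeper's lip and drawn back while the gate is still shut (value of joint bolt_draw above 0.033 m and value of joint gate_swing below 0.12 rad), for 0.05 s.
At the end, for the whole second after the job is handed in: Screw-knob still at least 4 mm down and turned at least 1.0 rad; bolt drawn at least 33 mm; gate held still at 0.2 to 0.52 rad (12 to 30 degrees) by the fingers, pressing on gate or bolt with over 1 N; loose bystanders within 30 mm of where they lay (all of step 1 and value of joint bolt_draw above 0.033 m and value of joint gate_swing between 0.2 and 0.52 rad and velocity of joint gate_swing between -0.1 and 0.1 rad/s and contact force between the fingers and gate_leaf above 1 N and distance of each of folder, eraser_loose, wax, tweezers_loose from where it was at the start of the episode below 0.03 m); the arm keeps its last pose, push and grip.
It fails at once if a bystander is disturbed (distance of any of folder, eraser_loose, wax, tweezers_loose from where it was at the start of the episode above 0.03 m).
It also fails if it takes over 48 s, if anything falls off the work surface, if the arm or the gripper's body presses on something with over 40 N, if the wrist force passes 120 N, or if a joint passes its speed limit or range.

### The arm

A 6-joint arm with a two-finger parallel gripper is mounted at the origin on a cart in front of the work surface, level with it; the furniture and walls round the work are solid. World frame = base frame: x ahead of the robot, y to its left, z up, the work surface at z = 0. Lengths are in m, angles in rad, forces in N, time in s.
With the tool pointing down it reaches from about 0.35 to 0.725 m from the base axis. Payload 6 kg.
Tool frame: the origin (TCP) lies where the fingers leave the gripper's body, on its centre line; the fingertips stand 73 mm ahead of it and the grasp point (between the pads) lies 54 mm ahead of it (hold_point_z is the distance from the TCP to the grasp point, in m); z points along the fingers, x is the direction in which the jaws open and shut, and the axes are right-handed (so a half turn about z gives the same grasp; the last joint's range is limited). The gripper opens to 85 mm and grips with 20 to 120 N. Pads are 22 mm wide; open, the fingers measure 114 mm over their backs; the gripper's body (76 mm by 85 mm) begins 54 mm behind the grasp point. The pads swing forward as they close: fully open they stand 13 mm farther back than shut.
Start: joints at [1.595, 0.04, 0.085, 0, -1.615, -0.334], TCP at [0.183, 0.571, 0.304] pointing down, gripper open.
Joint ranges: [-2.56, 2.56], [-1.29, 2.01], [-1.08, 1.49], [-3.29, 1.98], [-2.81, -0.18], [-2.99, 2.99]. Speed limits (rad/s): [2.57, 2.57, 3.01, 3.14, 3.14, 3.14].

### API

Orientations are given as a rotation vector (axis times angle).
In Python, from workcell import read_state, camera, get_calibration, job_done, regions_of, hold_point_z gives the robot as it stands.
- The arm moves only by the tool arm_command, never from a script. Its argument "increments" is a list of rows, each a list of 3 entries, a list of its own where there are three numbers: the shift along the tool's x, y, z in cm, then the turn about the tool's z in rad, then the finger opening in cm, from 0 to 8.54. A call has 1 to 12 rows; each row shifts and turns the pose as measured when the row begins, along the tool's axes as they then stand; what a row does not reach is not made up. A row lasts 1/8 s, in which the tool goes at most 62.5 mm and 10.7 degrees, less where a joint would pass 70% of its speed; a pose out of reach is approached as far as the arm can. A call is refused whole if a number of a shift passes 6.25 or a number of a turn 0.188, either way. A call with a gripper value outside its range is refused whole. The fingers move at their own pace and stop on an object; "grip_force" is the grip in N (left out, the last holds). Time passes only in rows, so rows that do not move let the fingers close. It gives the time, the measured TCP pose, the force and the opening at its end, in the units of the state.
- read_state(): the state, without advancing time (a new reading comes with each control period).
- camera(name): name is "scene" or "top" or "wrist"; returns (picture, depth): 420x560x3 uint8, red, green, blue; 420x560 float32, m along the optical axis (not along the pixel's ray), 0 where there is no reading.
- get_calibration(name): a dict with "fx", "fy", "cx", "cy" (pixels), "extrinsics" (4x4, takes a point from world to camera coordinates); the wrist camera has in their place "T_tool_cam" (4x4, takes a point from camera to tool coordinates, whose origin is the TCP and whose axes are the tool frame's). Camera axes: x right, y up, looking along -z (the intrinsics and any distortion apply to the point x, -y, -z); pixel columns grow to the right and rows downward; lengths in m; the calibration is good to about 2 mm. The wrist camera is an equidistant fisheye: a pixel r from the principal point sees the ray r / f radians off the axis. A picture is of the moment at which its call begins: read the wrist's pose just before it. get_calibration takes no time and is no camera call.
- job_done(): hands the job in, once; it reports no verdict.
Trained networks look in the newest picture that a camera, given by its name, has taken for a name from the list of things; names that differ only in an ending like _2 or _b are one class to them, and where a whole thing is asked for, a point or a joint stands for the part that bears it (a point fixed in the world has none). Each returns a list of dicts, best first, with "p" (0 to 1); they miss things now and then, are a little off and sometimes report something else, mostly with a low value. They report only what shows in the picture. A call takes as long as a camera call. They do not tell look-alikes from the thing itself.
- regions_of(label, camera): "pixels" (420x560 bool, what is visible of it) and "extent" ([left, top, right, bottom] in pixels, round what is visible of it).
The state is a dict: "t": time; "q": joint angles; "joint_vel": joint speeds; "joint_torque": joint torques, N m; "position": TCP position; "ee_rot": TCP orientation; "contact_force": force on the tool from outside, world axes, zero at the start; "moment": the same for the moment, N m; "gripper_width": finger opening in m.
Only numpy, scipy, OpenCV 4.12 (cv2) and the standard library are available. Lean on these libraries where they do the work, as an engineer would, in place of code of your own. Each camera call takes 0.05 s, during which the arm holds its last target.

## Working session

There is one attempt and no reset: what is moved stays moved. The work goes in short steps, Python scripts to look and compute and a tool call to move; the robot and the scene stay as the last step left them, time stands still between calls to the robot, and variables do not carry over. Pictures are saved under pics/ and viewed, and the job is handed in when it is done.

Besides the shell and the picture viewer there is one more tool, called after "Request:" as name(argument=value, ...) on one line, values as JSON. arm_command: Moves the arm, as the interface text tells. Its arguments: {"type":"object","properties":{"increments":{"type":"array"},"grip_force":{"type":"number"}},"required":["increments"]}

```bash
ls; mkdir -p pics; cat > h.py <<'E'
import numpy as np, cv2
from scipy.spatial.transform import Rotation as R
from workcell import *
def save(n,im): cv2.imwrite('pics/'+n,cv2.cvtColor(im,cv2.COLOR_RGB2BGR))
def cloud(cam,depth,st=None):
    c=get_calibration(cam); h,w=depth.shape
    u,v=np.meshgrid(np.arange(w),np.arange(h))
    if 'extrinsics' in c:
        x=(u-c['cx'])/c['fx']*depth; y=-(v-c['cy'])/c['fy']*depth
        P=np.stack([x,y,-depth],-1); T=np.linalg.inv(np.array(c['extrinsics']))
    else:
        dx=(u-c['cx'])/c['fx'];dy=(v-c['cy'])/c['fy'];th=np.hypot(dx,dy)
        s=np.where(th>1e-9,np.tan(th)/np.maximum(th,1e-9),1)
        P=np.stack([dx*s*depth,-dy*s*depth,-depth],-1)
        T=np.eye(4);T[:3,:3]=R.from_rotvec(st['ee_rot']).as_matrix();T[:3,3]=st['position'];T=T@np.array(c['T_tool_cam'])
    return P@T[:3,:3].T+T[:3,3]
E
python3 - <<'E'
from h import *
st=read_state(); print(st)
for c in ['scene','top','wrist']:
    k=get_calibration(c); print(c,k)
    im,d=camera(c); save(c+'0.png',im); np.save(c+'0.npy',d)
print(hold_point_z if not callable(hold_point_z) else hold_point_z())
E
```

```text
pics
{'t': 0.0, 'q': array([ 1.59472760e+00,  4.08342379e-02,  8.37766630e-02, -4.64009794e-04,
       -1.61552313e+00, -3.33678610e-01]), 'joint_vel': array([-0.00319764,  0.00027231,  0.00073604, -0.00020266,  0.00235713,
        0.00310604]), 'joint_torque': array([-4.25652081e-05, -3.68211186e+01,  3.47415769e+01,  6.93237305e+00,
       -5.38923239e-03,  2.39387475e-06]), 'position': array([0.18275534, 0.57126811, 0.30284719]), 'ee_rot': array([ 1.85138520e+00, -2.53637364e+00,  1.88689406e-03]), 'contact_force': array([ 0.09660985, -0.60326067,  1.02467066]), 'moment': array([ 4.17276674e-02, -3.45628400e-05, -1.06762104e-02]), 'gripper_width': 0.08512009023980527}
scene {'fx': 482.3938290673605, 'fy': 482.3938290673605, 'cx': 283.80823864243996, 'cy': 214.29008942754646, 'extrinsics': array([[ 0.79350363, -0.60839512, -0.01440028, -0.42098548],
       [ 0.38537018,  0.48402658,  0.78562593, -0.29664392],
       [-0.47100086, -0.62894647,  0.61853418, -1.20863558],
       [ 0.        ,  0.        ,  0.        ,  1.        ]])}
top {'fx': 485.7632599816786, 'fy': 485.7632599816786, 'cx': 291.0640557965892, 'cy': 202.86288019472806, 'extrinsics': array([[ 0.018769  , -0.99981314,  0.004626  , -0.01363449],
       [ 0.99725982,  0.01905181,  0.07148338, -0.54770048],
       [-0.07155815,  0.00327165,  0.99743106, -1.56406307],
       [ 0.        ,  0.        ,  0.        ,  1.        ]])}
wrist {'fx': 325.19226210127806, 'fy': 325.19226210127806, 'cx': 276.86473430341545, 'cy': 206.29429477448417, 'T_tool_cam': array([[ 9.99999739e-01,  4.72920453e-04,  5.45925720e-04,
        -4.15780748e-04],
       [ 6.00239661e-04, -9.64540431e-01, -2.63934455e-01,
        -6.63132019e-02],
       [ 4.01747428e-04,  2.63934713e-01, -9.64540463e-01,
        -6.94868722e-02],
       [ 0.00000000e+00,  0.00000000e+00,  0.00000000e+00,
         1.00000000e+00]])}
0.0539
```

View pics/scene0.png

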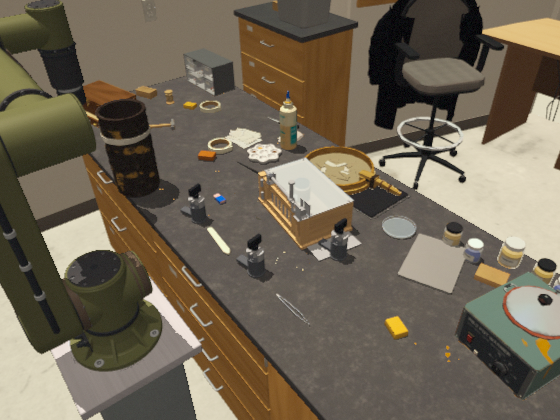

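View pics/top0.png

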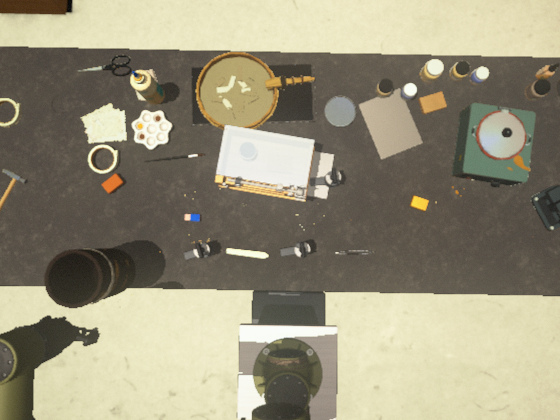

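View pics/wrist0.png

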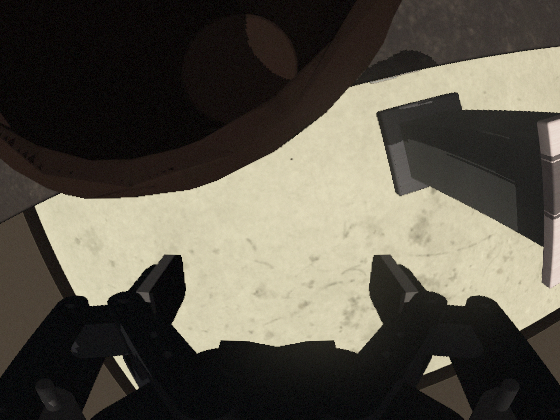

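```bash
python3 - <<'E'
from h import *
for c in ['top','scene']:
  im,d=camera(c); P=cloud(c,d)
  for l in ['hold_down','screw_grip','bolt_grip','keeper_mouth','gate_leaf','drying_box','folder','eraser_loose','wax','tweezers_loose']:
    try:
      for r in regions_of(l,c)[:4]:
        m=r['pixels']&(d>0); p=P[m]
        print(c,l,round(r['p'],2),np.round(r['extent']),m.sum(),np.median(p,0).round(3),p[:,2].max().round(3), np.percentile(p,2,axis=0).round(3),np.percentile(p,98,axis=0).round(3))
    except Exception as e: print(c,l,e)
E
```

```text
top hold_down 0.66 [331. 169. 337. 184.] 63 [ 0.628 -0.132  0.126] 0.134 [ 0.608 -0.139  0.096] [ 0.645 -0.126  0.133]
top hold_down 0.64 [183. 242. 217. 260.] 350 [0.387 0.269 0.062] 0.135 [0.366 0.248 0.002] [0.413 0.336 0.131]
top screw_grip 0.66 [196. 242. 207. 258.] 98 [0.392 0.269 0.125] 0.135 [0.372 0.261 0.063] [0.413 0.285 0.134]
top screw_grip 0.43 [335. 172. 336. 182.] 59 [ 0.628 -0.132  0.126] 0.134 [ 0.607 -0.139  0.102] [ 0.646 -0.127  0.133]
top bolt_grip 0.83 [231. 177. 302. 197.] 239 [0.587 0.039 0.137] 0.201 [ 0.569 -0.033  0.127] [0.608 0.186 0.198]
top bolt_grip 0.43 [335. 172. 335. 180.] 56 [ 0.628 -0.132  0.127] 0.134 [ 0.61  -0.139  0.1  ] [ 0.646 -0.127  0.133]
top keeper_mouth 0.76 [214. 125. 336. 203.] 6619 [0.664 0.062 0.114] 0.201 [ 0.57  -0.12   0.002] [0.767 0.219 0.142]
top gate_leaf 0.74 [227. 175. 304. 197.] 706 [0.59  0.088 0.119] 0.201 [ 0.567 -0.032  0.023] [0.615 0.201 0.195]
top gate_leaf 0.24 [215. 125. 337. 201.] 6587 [0.665 0.063 0.114] 0.201 [ 0.57  -0.116  0.002] [0.768 0.219 0.142]
top drying_box 0.63 [217. 123. 334. 200.] 6404 [0.664 0.063
[... 1945 characters left out ...]
_box 0.49 [260. 171. 305. 235.] 1340 [0.59  0.1   0.097] 0.195 [ 0.562 -0.033  0.011] [0.638 0.208 0.187]
scene folder 0.34 [334. 218. 347. 238.] 161 [ 0.622 -0.138  0.109] 0.13 [ 0.605 -0.145  0.064] [ 0.644 -0.123  0.128]
scene eraser_loose 0.73 [268. 171. 309. 217.] 242 [0.583 0.032 0.135] 0.195 [ 0.569 -0.036  0.114] [0.609 0.18  0.194]
scene eraser_loose 0.22 [205. 225. 232. 253.] 212 [0.381 0.13  0.007] 0.013 [0.368 0.071 0.002] [0.395 0.2   0.012]
scene wax 0.84 [385. 320. 405. 337.] 322 [ 0.55  -0.428  0.016] 0.022 [ 0.532 -0.451  0.002] [ 0.573 -0.399  0.021]
scene tweezers_loose 0.65 [277. 293. 293. 310.] 87 [ 0.393 -0.183  0.003] 0.011 [ 0.384 -0.22  -0.003] [ 0.399 -0.155  0.01 ]
```

```bash
python3 - <<'E'
from h import *
a=cv2.imread('pics/top0.png')[165:205,205:345]; b=cv2.imread('pics/scene0.png')[155:265,250:370]
cv2.imwrite('pics/c1.png',cv2.resize(a,None,fx=5,fy=5,interpolation=cv2.INTER_CUBIC)); cv2.imwrite('pics/c2.png',cv2.resize(b,None,fx=5,fy=5,interpolation=cv2.INTER_CUBIC))
for c in ['top','scene']:
  d=np.load(c+'0.npy');P=cloud(c,d).reshape(-1,3);d=d.ravel()
  m=(d>0)&(abs(P[:,2])<.02)&(abs(P[:,0]-.5)<.05)&(abs(P[:,1]+.2)<.08); print(c,'bench',np.median(P[m,2]))
  # bar top
  q=P[(d>0)&(abs(P[:,0]-.625)<.045)&(abs(P[:,1]+.135)<.04)&(P[:,2]>.116)]
  ctr,size,ang=cv2.minAreaRect((q[:,:2]*1000).astype(np.float32)); print('bar',len(q),ctr,size,ang,q[:,2].max(), q.mean(0))
  q=P[(d>0)&(abs(P[:,0]-.59)<.05)&(abs(P[:,1]-.0)<.1)&(P[:,2]>.165)]
  print('knob',len(q),q.mean(0),q.min(0),q.max(0))
  q=P[(d>0)&(abs(P[:,0]-.66)<.15)&(abs(P[:,1]-.06)<.2)&(P[:,2]>.105)&(P[:,2]<.122)]
  r=cv2.minAreaRect((q[:,:2]*1000).astype(np.float32)); print('roof',r)
E
```

```text
top bench 0.0016285230216768198
bar 61 (628.231689453125, -134.1456298828125) (44.19032669067383, 12.158109664916992) 6.122012615203857 0.13493394843941853 [ 0.62757612 -0.13391184  0.12791752]
knob 33 [0.58453576 0.03048541 0.19446899] [0.57519162 0.02169049 0.19028125] [0.59273774 0.03908211 0.19957836]
roof ((661.3206787109375, 39.626495361328125), (370.8111877441406, 192.8392791748047), 80.41590118408203)
scene bench -0.0005473747979019006
bar 77 (626.8148803710938, -134.4898223876953) (45.52489471435547, 13.909235000610352) 6.889904499053955 0.12962150933648575 [ 0.62506337 -0.13654976  0.12336743]
knob 51 [0.58101686 0.02889473 0.18427514] [0.57418351 0.01846212 0.16618076] [0.59034955 0.04128153 0.19676943]
roof ((659.6956176757812, 40.078369140625), (372.7219543457031, 195.3018798828125), 79.96077728271484)
```

View pics/c1.png

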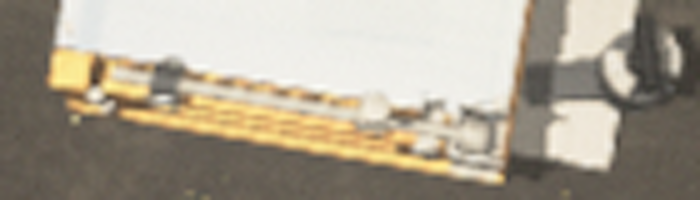

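View pics/c2.png

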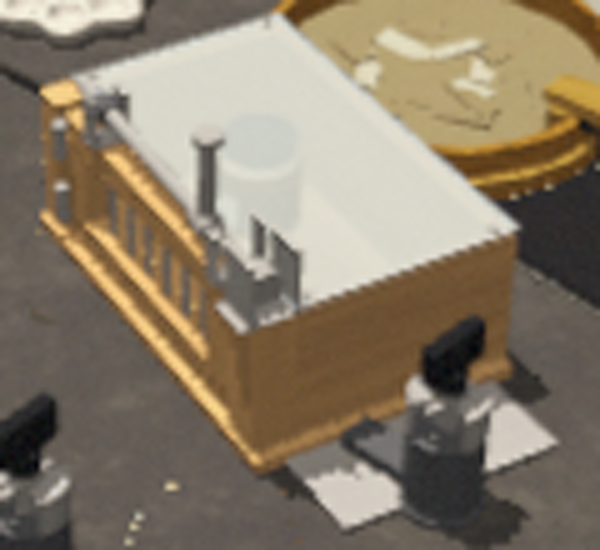

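```bash
python3 - <<'E'
from h import *
for c in ['top','scene']:
  d=np.load(c+'0.npy');P=cloud(c,d)
  if c=='top':
    q=P[245:310,40:140].reshape(-1,3)
  else: q=P[100:200,95:165].reshape(-1,3)
  q=q[(q[:,2]>.03)&(q[:,2]<.7)]; 
  for lo in np.arange(.03,.5,.05):
    s=q[(q[:,2]>=lo)&(q[:,2]<lo+.05)]
    if len(s): print(c,lo.round(2),len(s),s.min(0).round(3),s.max(0).round(3))
  P=P.reshape(-1,3);q=P[(abs(P[:,0]-.66)<.15)&(P[:,1]>-.085)&(P[:,1]<.26)&(P[:,2]>.09)&(P[:,2]<.125)]
  r=cv2.minAreaRect((q[:,:2]*1000).astype(np.float32)); print('roof',r, cv2.boxPoints(r))
E
```

```text
top 0.03 439 [0.248 0.494 0.03 ] [0.392 0.64  0.08 ]
top 0.08 515 [0.248 0.493 0.08 ] [0.393 0.639 0.13 ]
top 0.13 634 [0.246 0.492 0.13 ] [0.393 0.638 0.18 ]
top 0.18 725 [0.241 0.491 0.18 ] [0.395 0.639 0.23 ]
top 0.23 834 [0.246 0.492 0.23 ] [0.393 0.641 0.28 ]
top 0.28 945 [0.241 0.492 0.28 ] [0.394 0.647 0.308]
roof ((666.8255615234375, 81.85368347167969), (282.66986083984375, 193.94058227539062), 81.32867431640625) [[549.65515  -43.245872]
 [741.3789   -72.48554 ]
 [783.996    206.95325 ]
 [592.2722   236.1929  ]]
scene 0.03 561 [0.241 0.49  0.03 ] [0.387 1.1   0.08 ]
scene 0.08 662 [0.239 0.488 0.08 ] [0.441 1.112 0.13 ]
scene 0.13 630 [0.24  0.488 0.13 ] [0.387 0.595 0.18 ]
scene 0.18 676 [0.237 0.486 0.18 ] [0.389 0.596 0.23 ]
scene 0.23 1108 [0.239 0.488 0.23 ] [0.387 0.646 0.28 ]
scene 0.28 607 [0.239 0.487 0.28 ] [0.395 0.653 0.302]
scene 0.48 6 [ 0.072 -0.033  0.513] [ 0.073 -0.023  0.528]
roof ((666.3211669921875, 80.32952880859375), (290.1976013183594, 195.6576690673828), 80.26590728759766) [[545.36804  -46.139786]
 [738.20886  -79.22078 ]
 [787.2743   206.79884 ]
 [594.4335   239.87984 ]]
```

Request:
arm_command(increments=[[[0, 0, -3], -0.14, 4], [[0, 0, -3], -0.14, 4], [[0, 0, -1], -0.14, 4], [[5, 0, 0], 0, 4], [[6, 0, 0], 0, 4], [[6, 0, 0], 0, 4]], grip_force=40)

```text
t: 2.0
position: [0.2037, 0.4016, 0.3722]
ee_rot: [2.352, -2.073, 0.009]
contact_force: [0.0, -1.1, 1.0]
gripper_width: 0.0397
```

```bash
cat >> h.py <<'E'
def T():
    s=read_state(); Rm=R.from_rotvec(s['ee_rot']).as_matrix(); return s,Rm,np.array(s['position'])
def togo(target,yaw=None):
    s,Rm,p=T(); y=np.arctan2(Rm[1,0],Rm[0,0])
    print('t',round(s['t'],2),'tcp',p.round(4),'yaw',round(y,3),'z',Rm[:,2].round(3),'q',np.round(s['q'],2),'F',np.round(s['contact_force'],1),'w',round(s['gripper_width'],4))
    if target is not None: print('shift cm (tool)',(Rm.T@(np.array(target)-p)*100).round(2), 'turn', None if yaw is None else round(-((yaw-y+np.pi)%(2*np.pi)-np.pi),3))
E
python3 -c "
from h import *
togo([.625,-.135,.30],-1.457)"
```

```text
t 2.0 tcp [0.2037 0.4016 0.3722] yaw -1.445 z [-0.    -0.009 -1.   ] q [ 1.55 -0.34 -0.13  0.   -1.79  0.14] F [ 0.  -1.1  1. ] w 0.0397
shift cm (tool) [ 58.47 -35.05   7.7 ] turn 0.012
```

Request:
arm_command(increments=[[[4.9, -2.9, 0.4], 0, 4], [[4.9, -2.9, 0.4], 0, 4], [[4.9, -2.9, 0.4], 0, 4], [[4.9, -2.9, 0.4], 0, 4], [[4.9, -2.9, 0.4], 0, 4], [[4.9, -2.9, 0.4], 0, 4], [[4.9, -2.9, 0.4], 0, 4], [[4.9, -2.9, 0.4], 0, 4], [[4.9, -2.9, 0.4], 0, 4], [[4.9, -2.9, 0.4], 0, 4], [[4.9, -2.9, 0.4], 0, 4], [[2.0, -1.5, 0.4], 0, 4]])

```text
t: 3.5
position: [0.6165, -0.1317, 0.3286]
ee_rot: [-2.356, 2.068, -0.006]
contact_force: [0.4, 1.0, -0.4]
gripper_width: 0.0399
```

```bash
python3 - <<'E'
from h import *
togo([.625,-.135,.30],-1.457)
s=read_state(); im,d=camera('wrist'); save('w1.png',im); P=cloud('wrist',d,s); np.save('w1.npy',P)
p=P.reshape(-1,3); 
print('bench',np.median(p[(abs(p[:,2])<.02)],0))
q=p[(abs(p[:,0]-.625)<.045)&(abs(p[:,1]+.135)<.04)&(p[:,2]>.117)&(p[:,2]<.14)]
r=cv2.minAreaRect((q[:,:2]*1000).astype(np.float32)); print('bar',len(q),r,q[:,2].max(),np.median(q,0))
for l in ['screw_grip','hold_down']:
  for r in regions_of(l,'wrist')[:3]:
    m=r['pixels'];q=P[m];print(l,r['p'],r['extent'],np.median(q,0).round(3))
E
```

```text
t 3.5 tcp [ 0.6165 -0.1317  0.3286] yaw -1.441 z [ 0.008  0.003 -1.   ] q [ 0.11  0.12  0.22 -0.   -1.66  1.6 ] F [ 0.4  1.  -0.4] w 0.0399
shift cm (tool) [ 0.44 -0.78  2.86] turn 0.016
bench [ 6.37426805e-01 -2.24931087e-01 -3.18345361e-04]
bar 734 ((625.5870361328125, -130.88284301757812), (46.65726089477539, 11.4137544631958), 7.379495620727539) 0.12827303717644423 [ 0.62689401 -0.13071456  0.126087  ]
screw_grip 0.73 [10.2, 178.8, 169.0, 250.6] [0.585 0.032 0.135]
screw_grip 0.71 [269.2, 158.8, 289.1, 215.5] [ 0.628 -0.131  0.126]
screw_grip 0.5 [161.0, 343.8, 177.2, 369.3] [ 0.419 -0.034  0.125]
hold_down 0.79 [218.0, 147.9, 305.9, 214.6] [ 0.627 -0.123  0.081]
hold_down 0.67 [0.0, 265.2, 39.5, 312.6] [0.401 0.259 0.05 ]
hold_down 0.51 [168.5, 346.5, 174.6, 365.8] [ 0.419 -0.034  0.124]
```

View pics/w1.png

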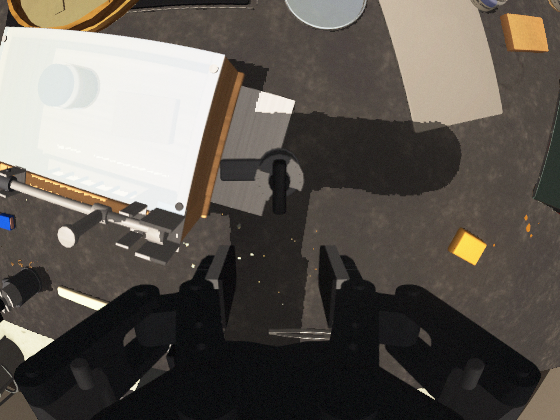

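```bash
python3 - <<'E'
from h import *
P=np.load('w1.npy');p=P.reshape(-1,3)
q=p[(abs(p[:,0]-.625)<.045)&(abs(p[:,1]+.13)<.06)&(p[:,2]>.07)&(p[:,2]<.09)]
print('tower top',cv2.minEnclosingCircle((q[:,:2]*1000).astype(np.float32)))
q=p[(abs(p[:,0]-.585)<.03)&(abs(p[:,1]-.03)<.03)&(p[:,2]>.186)&(p[:,2]<.2)]
print('knob head',len(q),q.mean(0),q.min(0),q.max(0))
for lo,hi in [(.112,.122),(.122,.13),(.13,.14),(.14,.16)]:
  q=p[(p[:,0]>.53)&(p[:,0]<.66)&(p[:,1]>-.1)&(p[:,1]<.25)&(p[:,2]>lo)&(p[:,2]<hi)]
  print(lo,len(q),q.min(0).round(3),q.max(0).round(3))
E
```

```text
tower top ((625.7798461914062, -130.98963928222656), 24.535789489746094)
knob head 393 [0.58264318 0.0314516  0.19229687] [0.57230687 0.02358068 0.18600383] [0.59102175 0.04215508 0.195308  ]
0.112 9477 [ 0.553 -0.057  0.112] [0.66  0.198 0.122]
0.122 646 [ 0.553 -0.046  0.122] [0.615 0.168 0.13 ]
0.13 2021 [ 0.554 -0.047  0.13 ] [0.616 0.172 0.14 ]
0.14 1200 [ 0.552 -0.046  0.14 ] [0.616 0.168 0.16 ]
```

```bash
python3 -c "
from h import *
togo([.6257,-.132,.172],-1.442)"
```

```text
t 3.65 tcp [ 0.6158 -0.1301  0.3285] yaw -1.44 z [ 0.007  0.003 -1.   ] q [ 0.11  0.12  0.21 -0.   -1.66  1.59] F [-0.4  0.5 -0.4] w 0.0397
shift cm (tool) [ 0.35 -0.84 15.65] turn 0.002
```

Request:
arm_command(increments=[[[0.3, -0.8, 4], 0, 4], [[0, 0, 4], 0, 4], [[0, 0, 4], 0, 4], [[0, 0, 0], 0, 4]])

```text
t: 4.15
position: [0.6248, -0.1288, 0.2094]
ee_rot: [-2.357, 2.061, -0.012]
contact_force: [-0.8, 0.1, 0.5]
gripper_width: 0.0399
```

```bash
python3 - <<'E'
from h import *
s=read_state(); im,d=camera('wrist'); save('w2.png',im); P=cloud('wrist',d,s); p=P.reshape(-1,3)
q=p[(abs(p[:,0]-.625)<.045)&(abs(p[:,1]+.135)<.03)&(p[:,2]>.117)&(p[:,2]<.14)]
r=cv2.minAreaRect((q[:,:2]*1000).astype(np.float32)); print('bar',len(q),r,q[:,2].max(),np.median(q,0))
togo([r[0][0]/1e3,r[0][1]/1e3,.170],-1.442)
E
```

```text
bar 1985 ((627.107421875, -128.28506469726562), (41.42838668823242, 40.67744445800781), 57.378231048583984) 0.13992200908997612 [ 0.62861352 -0.13075088  0.12605384]
t 4.2 tcp [ 0.6258 -0.1292  0.2128] yaw -1.437 z [ 0.018  0.002 -1.   ] q [ 0.11  0.14  0.02 -0.   -1.44  1.6 ] F [-0.7 -0.8  0.2] w 0.0401
shift cm (tool) [-0.07 -0.06  4.28] turn 0.005
```

View pics/w2.png

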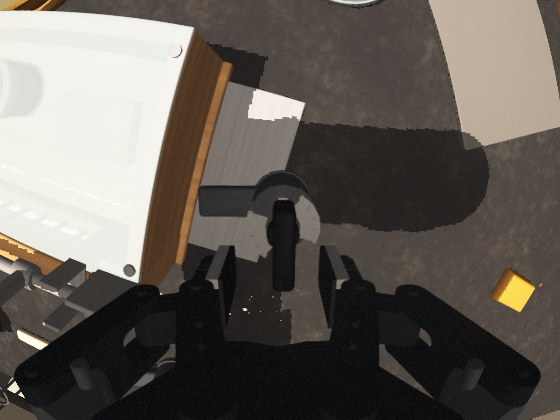

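Request:
arm_command(increments=[[[0.1, 0, 2], 0, 4], [[0, 0, 2], 0, 4], [[0, 0, 0], 0, 4]])

```text
t: 4.58
position: [0.6284, -0.1296, 0.177]
ee_rot: [-2.353, 2.054, -0.029]
contact_force: [0.4, 0.7, -0.2]
gripper_width: 0.0401
```

```bash
python3 - <<'E'
from h import *
s=read_state(); im,d=camera('wrist'); save('w3.png',im); P=cloud('wrist',d,s); p=P.reshape(-1,3)
q=p[(abs(p[:,0]-.625)<.04)&(abs(p[:,1]+.131)<.011)&(p[:,2]>.117)&(p[:,2]<.14)]
r=cv2.minAreaRect((q[:,:2]*1000).astype(np.float32)); print('bar',len(q),r,q[:,2].max(),np.median(q,0))
for i in range(4):
  camera('wrist');togo([r[0][0]/1e3,r[0][1]/1e3,.170],-1.442)
E
```

```text
bar 2709 ((626.2158203125, -131.18682861328125), (45.544246673583984, 12.210833549499512), 7.573929786682129) 0.128308120374377 [ 0.63025806 -0.13070423  0.12604418]
t 4.67 tcp [ 0.6291 -0.1298  0.1791] yaw -1.435 z [ 0.029  0.001 -1.   ] q [ 0.11  0.15 -0.02  0.   -1.37  1.6 ] F [ 0.2 -0.2  0.8] w 0.0401
shift cm (tool) [0.1  0.33 0.9 ] turn 0.007
t 4.72 tcp [ 0.6292 -0.1298  0.1794] yaw -1.435 z [ 0.029  0.001 -1.   ] q [ 0.11  0.15 -0.02  0.   -1.37  1.6 ] F [-0.1  0.1  0.2] w 0.0399
shift cm (tool) [0.1  0.35 0.93] turn 0.007
t 4.78 tcp [ 0.6292 -0.1298  0.1795] yaw -1.435 z [ 0.03   0.001 -1.   ] q [ 0.11  0.15 -0.02  0.   -1.37  1.6 ] F [ 0.8  0.2 -0. ] w 0.0398
shift cm (tool) [0.09 0.35 0.94] turn 0.007
t 4.83 tcp [ 0.6292 -0.1298  0.1793] yaw -1.435 z [ 0.03   0.001 -1.   ] q [ 0.11  0.15 -0.02  0.   -1.37  1.6 ] F [-0.5 -0.1  0.6] w 0.0402
shift cm (tool) [0.1  0.34 0.92] turn 0.007
```

View pics/w3.png

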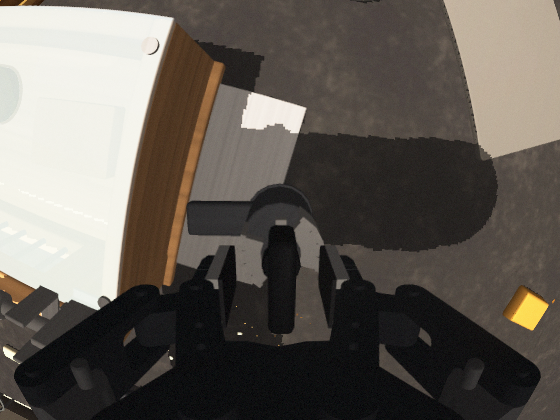

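Request:
arm_command(increments=[[[0.1, 0.3, 0.5], 0, 4], [[0, 0.2, 0.5], 0, 4], [[0, 0, 0], 0, 4]])

```text
t: 5.2
position: [0.6245, -0.1316, 0.169]
ee_rot: [-2.35, 2.052, -0.034]
contact_force: [-0.4, 0.9, -0.3]
gripper_width: 0.0398
```

```bash
python3 - <<'E'
from h import *
s,Rm,p=T(); print('grasp pt',p+.0539*Rm[:,2])
togo([.626,-.1311,.170],-1.439)
E
```

```text
grasp pt [ 0.62611075 -0.13156052  0.1151525 ]
t 5.2 tcp [ 0.6245 -0.1316  0.169 ] yaw -1.436 z [ 0.03   0.002 -1.   ] q [ 0.11  0.14 -0.05  0.   -1.35  1.6 ] F [-0.4  0.9 -0.3] w 0.0398
shift cm (tool) [-0.03 -0.16 -0.09] turn 0.003
```

Well placed. Close on the bar.

Request:
arm_command(increments=[[[0, 0, 0], 0, 1], [[0, 0, 0], 0, 0.6], [[0, 0, 0], 0, 0.6], [[0, 0, 0], 0, 0.6], [[0, 0, 0], 0, 0.6]], grip_force=40)

```text
t: 5.82
position: [0.6245, -0.1319, 0.1693]
ee_rot: [-2.351, 2.053, -0.035]
contact_force: [0.7, -0.3, -0.1]
gripper_width: 0.0164
```

```bash
python3 - <<'E'
from h import *
togo([.6245,-.1316,.1605],-1.439)
E
```

```text
t 5.83 tcp [ 0.6245 -0.1319  0.1693] yaw -1.436 z [ 0.03   0.001 -1.   ] q [ 0.11  0.14 -0.05  0.   -1.35  1.6 ] F [ 0.7 -0.3 -0.1] w 0.0164
shift cm (tool) [-0.04  0.02  0.88] turn 0.003
```

Request:
arm_command(increments=[[[0, 0, 0], 0, 0.6], [[0, 0, 0], 0, 0.6], [[0, 0, 0], 0, 0.6]])

```text
t: 6.2
position: [0.6245, -0.1319, 0.1693]
ee_rot: [-2.351, 2.053, -0.034]
contact_force: [-0.2, 0.3, -0.4]
gripper_width: 0.0162
```

```bash
python3 - <<'E'
from h import *
im,d=camera('wrist'); save('w4.png',im[150:,130:430].repeat(2,0).repeat(2,1))
im,d=camera('scene'); save('s4.png',cv2.resize(im[150:290,230:400],None,fx=4,fy=4,interpolation=cv2.INTER_CUBIC))
E
```

```text
(no output)
```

View pics/w4.png

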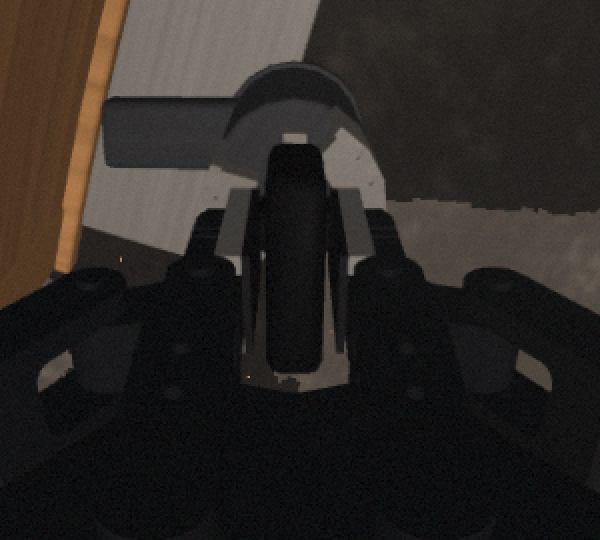

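View pics/s4.png

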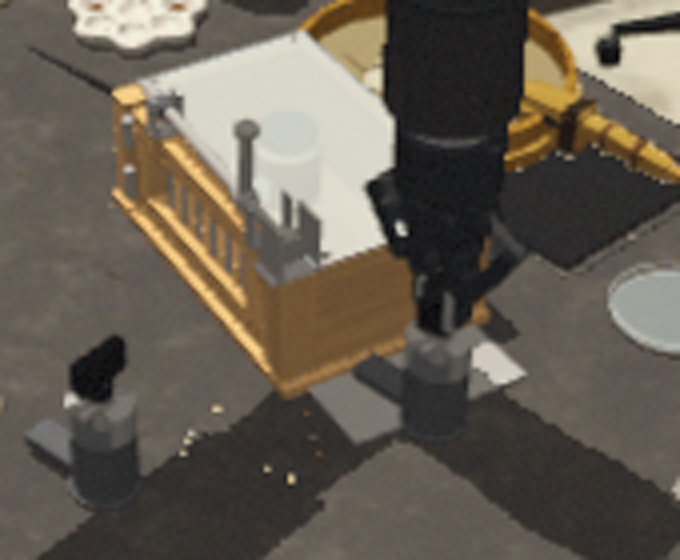

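Request:
arm_command(increments=[[[0, 0, 0], 0, 3], [[0, 0, 0], 0, 3], [[0, 0, -0.7], 0, 3], [[0, 0, 0], 0, 0.6], [[0, 0, 0], 0, 0.6], [[0, 0, 0], 0, 0.6], [[0, 0, 0], 0, 0.6], [[0, 0, 0], 0, 0.6]], grip_force=60)

```text
t: 7.3
position: [0.6245, -0.1319, 0.1774]
ee_rot: [-2.349, 2.053, -0.036]
contact_force: [-0.9, -0.4, 1.0]
gripper_width: 0.0109
```

```bash
python3 - <<'E'
from h import *
togo([.6245,-.1316,.1605],-1.439)
E
```

```text
t 7.3 tcp [ 0.6245 -0.1319  0.1774] yaw -1.437 z [ 0.031  0.001 -1.   ] q [ 0.11  0.14 -0.04  0.   -1.36  1.6 ] F [-0.9 -0.4  1. ] w 0.0109
shift cm (tool) [-0.04  0.05  1.69] turn 0.002
```

Request:
arm_command(increments=[[[0, 0, 0.4], 0, 0.6], [[0, 0, 0.4], 0, 0.6], [[0, 0, 0.2], 0, 0.6]])

```text
t: 7.68
position: [0.6247, -0.1319, 0.1682]
ee_rot: [-2.349, 2.053, -0.036]
contact_force: [-2.3, 0.2, 5.9]
gripper_width: 0.0106
```

Request:
arm_command(increments=[[[0, 0, 0.05], 0.18, 0.6], [[0, 0, 0], 0.18, 0.6], [[0, 0, 0], 0.18, 0.6], [[0, 0, 0], 0.18, 0.6]])

```text
t: 8.18
position: [0.6245, -0.1325, 0.1696]
ee_rot: [-1.447, 2.758, -0.026]
contact_force: [-1.6, 0.8, 5.4]
gripper_width: 0.0107
```

```bash
python3 - <<'E'
from h import *
togo([.6245,-.1316,.1685],-1.437-1.45)
E
```

```text
t 8.18 tcp [ 0.6245 -0.1325  0.1696] yaw -2.175 z [ 0.032 -0.002 -0.999] q [ 0.11  0.14 -0.05  0.01 -1.34  0.86] F [-1.6  0.8  5.4] w 0.0107
shift cm (tool) [-0.07  0.06  0.11] turn 0.712
```

Request:
arm_command(increments=[[[0, 0, 0.1], 0.18, 0.6], [[0, 0, 0.05], 0.18, 0.6], [[0, 0, 0.05], 0.18, 0.6], [[0, 0, 0], 0.12, 0.6], [[0, 0, 0], 0, 0.6]])

```text
t: 8.8
position: [0.6241, -0.1323, 0.1693]
ee_rot: [-0.446, 3.081, -0.017]
contact_force: [-1.4, 1.3, 4.9]
gripper_width: 0.0105
```

```bash
python3 - <<'E'
from h import *
togo([.6245,-.1316,.1685],-1.437-1.45)
print(read_state()['moment'])
E
```

```text
t 8.8 tcp [ 0.6241 -0.1323  0.1693] yaw -2.854 z [ 0.029 -0.007 -1.   ] q [ 0.11  0.14 -0.05  0.01 -1.34  0.18] F [-1.4  1.3  4.9] w 0.0105
shift cm (tool) [-0.06  0.06  0.08] turn 0.033
[-0.02957085  1.10521134  0.01716656]
```

Request:
arm_command(increments=[[[0, 0, 0], 0.02, 0.6], [[0, 0, 0], 0, 4], [[0, 0, 0], 0, 4], [[0, 0, 0], 0, 4], [[0, 0, -4], 0, 4], [[0, 0, -5], 0, 4], [[0, 0, -4], 0, 4]])

```text
t: 9.68
position: [0.6191, -0.1313, 0.2943]
ee_rot: [-0.419, 3.096, -0.011]
contact_force: [0.7, 1.2, 0.2]
gripper_width: 0.0401
```

```bash
python3 - <<'E'
from h import *
s=read_state(); im,d=camera('wrist'); save('w5.png',im); P=cloud('wrist',d,s); p=P.reshape(-1,3); np.save('w5.npy',P)
q=p[(abs(p[:,0]-.625)<.04)&(abs(p[:,1]+.131)<.03)&(p[:,2]>.108)&(p[:,2]<.14)]
r=cv2.minAreaRect((q[:,:2]*1000).astype(np.float32)); print('bar',len(q),r,q[:,2].max(),np.median(q,0))
togo(None)
E
```

```text
bar 867 ((626.0010375976562, -131.65406799316406), (11.233497619628906, 45.45997619628906), 15.036420822143555) 0.12302574692214585 [ 0.62635039 -0.13302093  0.12017726]
t 9.72 tcp [ 0.6199 -0.132   0.301 ] yaw -2.872 z [ 0.026 -0.006 -1.   ] q [ 0.11  0.11  0.15  0.01 -1.59  0.16] F [-0.1  0.4  5.8] w 0.0399
```

View pics/w5.png

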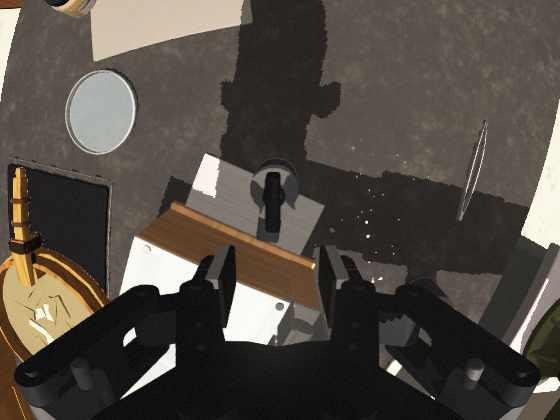

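```bash
python3 - <<'E'
from h import *
P=np.load('w1.npy');p=P.reshape(-1,3)
k=p[(abs(p[:,0]-.585)<.03)&(abs(p[:,1]-.03)<.03)&(p[:,2]>.19)&(p[:,2]<.2)]
kc,kr=cv2.minEnclosingCircle((k[:,:2]*1000).astype(np.float32)); print('knob',kc,kr)
q=p[(p[:,0]>.56)&(p[:,0]<.63)&(p[:,1]>.05)&(p[:,1]<.18)&(p[:,2]>.125)&(p[:,2]<.15)]
print(len(q))
l=cv2.fitLine((q[:,:2]*1000).astype(np.float32),cv2.DIST_HUBER,0,.01,.01).ravel(); print(l,np.degrees(np.arctan2(l[1],l[0])))
q=p[(p[:,1]>-.09)&(p[:,1]<.23)&(p[:,0]>.53)&(p[:,0]<.8)&(p[:,2]>.105)&(p[:,2]<.118)]
r=cv2.minAreaRect((q[:,:2]*1000).astype(np.float32)); print(r)
E
```

```text
knob (581.6019287109375, 33.3267707824707) 9.893926620483398
1165
[1.6134942e-01 9.8689735e-01 5.9518243e+02 1.0917600e+02] 80.71477
((663.7044677734375, 84.25267791748047), (283.1669006347656, 193.26856994628906), 81.17280578613281)
```

Request:
arm_command(increments=[[[0, 0, 0], 0.15, 4.5], [[0, 0, 0], 0.15, 4.5], [[0, 0, 0], 0.13, 4.5]])

```text
t: 10.1
position: [0.6205, -0.132, 0.3023]
ee_rot: [0.27, 3.099, -0.004]
contact_force: [-0.5, 0.4, -0.3]
gripper_width: 0.045
```

```bash
python3 - <<'E'
from h import *
togo([.582,.033,.30],-3.302)
E
```

```text
t 10.1 tcp [ 0.6205 -0.132   0.3023] yaw 2.968 z [ 0.03  -0.005 -1.   ] q [ 0.11  0.11  0.15  0.01 -1.58 -0.28] F [-0.5  0.4 -0.3] w 0.045
shift cm (tool) [ 6.64 15.58  0.03] turn -0.013
```

Request:
arm_command(increments=[[[2, 5, 0], 0, 4.5], [[2, 5, 0], 0, 4.5], [[2.2, 5, 0], 0, 4.5], [[0, 0, 0], 0, 4.5]])

```text
t: 10.6
position: [0.5848, 0.0302, 0.2975]
ee_rot: [0.276, 3.101, -0.004]
contact_force: [0.2, -1.5, 0.1]
gripper_width: 0.0451
```

```bash
python3 - <<'E'
from h import *
s=read_state(); im,d=camera('wrist'); save('w6.png',im); P=cloud('wrist',d,s); p=P.reshape(-1,3); np.save('w6.npy',P)
k=p[(abs(p[:,0]-.585)<.03)&(abs(p[:,1]-.03)<.03)&(p[:,2]>.188)&(p[:,2]<.205)]
kc,kr=cv2.minEnclosingCircle((k[:,:2]*1000).astype(np.float32)); print('knob',len(k),kc,kr,k.mean(0),k[:,2].max())
togo([.582,.033,.227],-3.302)
E
```

```text
knob 794 (581.4074096679688, 33.153934478759766) 9.362763404846191 [0.58125456 0.03224096 0.19304102] 0.19530189770582101
t 10.65 tcp [0.5851 0.0288 0.2975] yaw 2.963 z [ 0.028 -0.005 -1.   ] q [ 0.4  -0.02  0.01  0.02 -1.57 -0.58] F [ 0.5 -0.1  0.3] w 0.0449
shift cm (tool) [0.58 0.36 7.04] turn -0.019
```

View pics/w6.png

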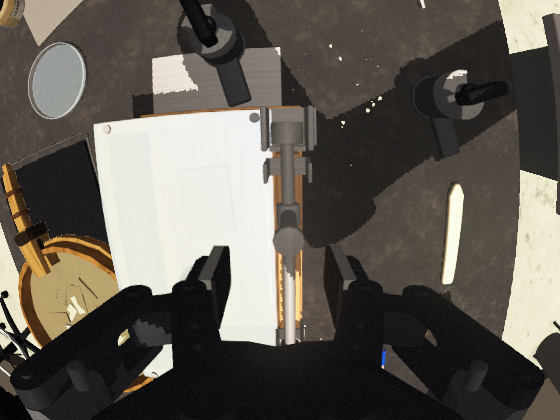

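Request:
arm_command(increments=[[[0.4, 0.4, 2], -0.01, 4.5], [[0.3, 0, 2.5], 0, 4.5], [[0.1, 0, 1.5], 0, 4.5], [[0, 0, 0], 0, 4.5]])

```text
t: 11.15
position: [0.5803, 0.031, 0.2355]
ee_rot: [0.267, 3.101, -0.005]
contact_force: [0.1, -0.7, 0.6]
gripper_width: 0.0449
```

```bash
python3 - <<'E'
from h import *
s=read_state(); im,d=camera('wrist'); save('w7.png',im); P=cloud('wrist',d,s); p=P.reshape(-1,3)
k=p[(abs(p[:,0]-.585)<.03)&(abs(p[:,1]-.03)<.03)&(p[:,2]>.188)&(p[:,2]<.205)]
kc,kr=cv2.minEnclosingCircle((k[:,:2]*1000).astype(np.float32)); print('knob',len(k),kc,kr,k.mean(0),k[:,2].max())
s,Rm,p=T(); print('grasp',p+.0539*Rm[:,2])
togo(np.array([.5814,.033,.173])-.0539*Rm[:,2],-3.302)
E
```

```text
knob 3259 (585.7568969726562, 28.55357551574707) 30.98334312438965 [0.58372784 0.02894421 0.1951903 ] 0.2049180691239752
grasp [0.58225631 0.03071288 0.18257073]
t 11.2 tcp [0.5806 0.031  0.2364] yaw 2.97 z [ 0.03  -0.006 -1.   ] q [ 0.41 -0.03 -0.11  0.02 -1.46 -0.58] F [0.1 0.2 0.7] w 0.0452
shift cm (tool) [0.15 0.21 0.95] turn -0.011
```

View pics/w7.png

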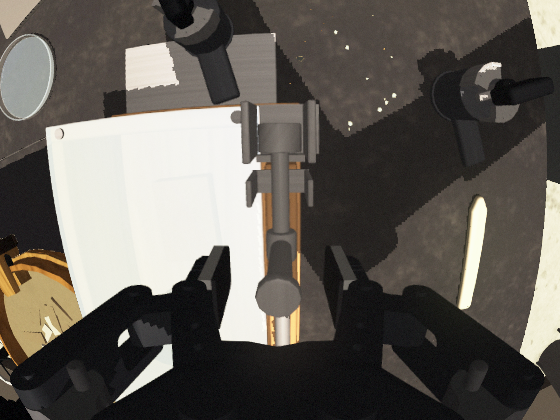

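Request:
arm_command(increments=[[[0.1, 0.2, 0.9], 0, 4.5], [[0, 0, 0], 0, 0.8], [[0, 0, 0], 0, 0.8], [[0, 0, 0], 0, 0.8], [[0, 0, 0], 0, 0.8], [[0, 0, 0], 0, 0.8], [[0, 0, 0], 0, 0.8]], grip_force=50)

```text
t: 12.08
position: [0.581, 0.033, 0.2295]
ee_rot: [0.267, 3.096, -0.003]
contact_force: [-0.9, 0.5, -0.8]
gripper_width: 0.017
```

```bash
python3 - <<'E'
from h import *
s=read_state(); im,d=camera('wrist'); save('w8.png',im)
togo(None)
E
```

```text
t 12.12 tcp [0.581  0.033  0.2295] yaw 2.969 z [ 0.033 -0.005 -0.999] q [ 0.41 -0.03 -0.12  0.02 -1.44 -0.58] F [-0.8 -0.5  0. ] w 0.0168
```

View pics/w8.png

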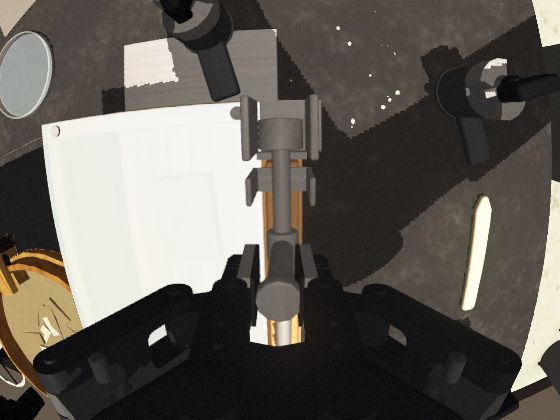

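Request:
arm_command(increments=[[[0, 0, 0], 0, 0.8], [[0, 0, 0], 0, 0.8]])

```text
t: 12.38
position: [0.581, 0.033, 0.2295]
ee_rot: [0.267, 3.096, -0.003]
contact_force: [0.3, 0.2, 1.3]
gripper_width: 0.0166
```

Request:
arm_command(increments=[[[0, 0, 0], 0, 3], [[0, 0, 0], 0, 3], [[0, 0, 0.5], 0, 3], [[0, 0, 0], 0, 0.8], [[0, 0, 0], 0, 0.8], [[0, 0, 0], 0, 0.8], [[0, 0, 0], 0, 0.8], [[0, 0, 0], 0, 0.8]])

```text
t: 13.38
position: [0.5812, 0.0331, 0.2241]
ee_rot: [0.267, 3.097, -0.003]
contact_force: [-0.8, -0.2, -0.7]
gripper_width: 0.0155
```

Request:
arm_command(increments=[[[0, 0, -0.3], 0, 0.8], [[0, 0, -0.4], 0, 0.8], [[0, 0, -0.3], 0, 0.8]])

```text
t: 13.75
position: [0.5806, 0.0344, 0.2324]
ee_rot: [0.266, 3.099, 0.0]
contact_force: [1.0, 6.3, -6.1]
gripper_width: 0.0154
```

```bash
python3 - <<'E'
from h import *
im,d=camera('scene'); save('s9.png',cv2.resize(im[140:270,220:380],None,fx=4.5,fy=4.5,interpolation=cv2.INTER_CUBIC))
togo(None)
E
```

```text
t 13.8 tcp [0.5806 0.0346 0.2327] yaw 2.97 z [ 0.031 -0.002 -1.   ] q [ 0.41 -0.03 -0.12  0.01 -1.45 -0.58] F [ 0.5  4.8 -5.4] w 0.0154
```

View pics/s9.png

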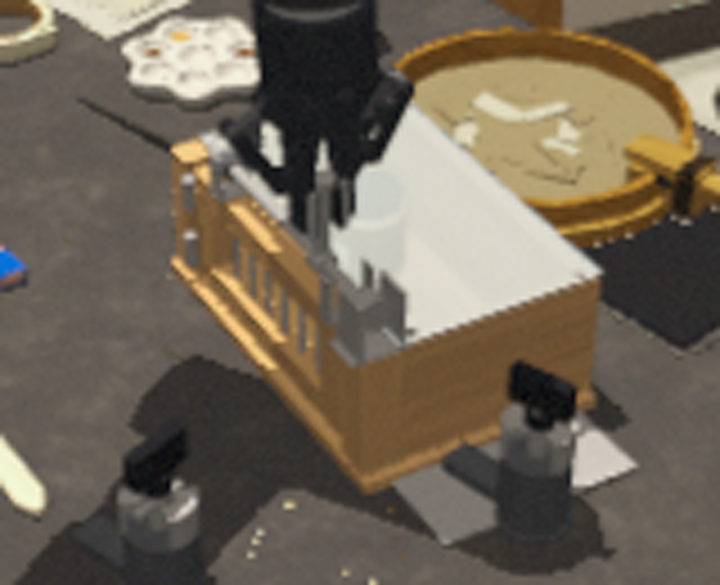

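Request:
arm_command(increments=[[[0, 0.5, -0.1], 0, 0.8], [[0, 1, -0.1], 0, 0.8], [[0, 1, 0], 0, 0.8]])

```text
t: 14.18
position: [0.5848, 0.059, 0.2355]
ee_rot: [0.268, 3.099, -0.004]
contact_force: [-0.5, -0.8, -2.5]
gripper_width: 0.016
```

```bash
python3 - <<'E'
from h import *
togo(None)
im,d=camera('scene'); save('s10.png',cv2.resize(im[140:270,220:380],None,fx=4.5,fy=4.5,interpolation=cv2.INTER_CUBIC))
E
```

```text
t 14.18 tcp [0.5848 0.059  0.2355] yaw 2.969 z [ 0.031 -0.005 -1.   ] q [ 0.45 -0.01 -0.1   0.02 -1.46 -0.62] F [-0.5 -0.8 -2.5] w 0.016
```

View pics/s10.png

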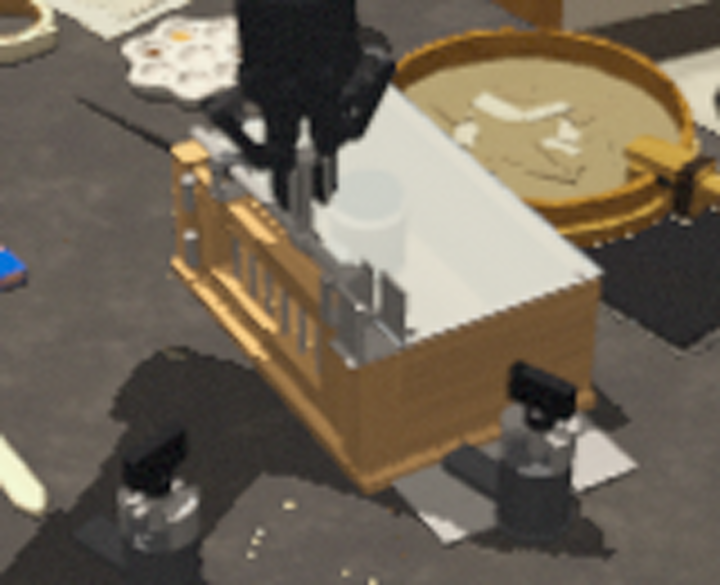

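Request:
arm_command(increments=[[[0, 1, 0], 0, 0.8], [[0, 1, 0], 0, 0.8], [[0, 0.5, 0], 0, 0.8], [[0, 0.3, 0], 0, 0.8]])

```text
t: 14.72
position: [0.5899, 0.0884, 0.2363]
ee_rot: [0.267, 3.099, -0.009]
contact_force: [-3.8, -9.9, 5.0]
gripper_width: 0.0156
```

```bash
python3 - <<'E'
from h import *
togo(None)
s=read_state(); im,d=camera('wrist'); save('w11.png',im); P=cloud('wrist',d,s); p=P.reshape(-1,3)
E
```

```text
t 14.72 tcp [0.5899 0.0884 0.2363] yaw 2.97 z [ 0.03  -0.008 -1.   ] q [ 0.49  0.01 -0.07  0.02 -1.46 -0.67] F [-3.8 -9.9  5. ] w 0.0156
```

View pics/w11.png

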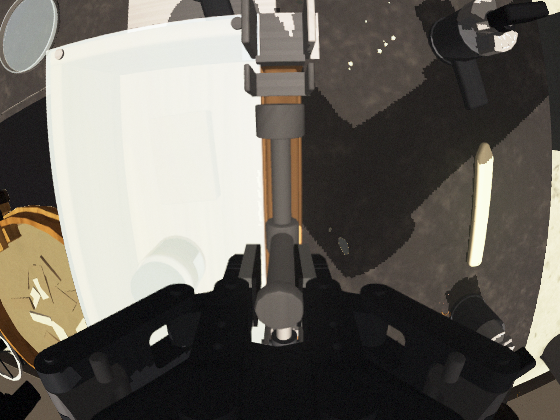

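Request:
arm_command(increments=[[[0.4, 0, 0], 0.03, 0.8], [[1.0, 0.05, 0], 0.08, 0.8], [[1.0, 0.05, 0], 0.08, 0.8]])

```text
t: 15.15
position: [0.5683, 0.0939, 0.2374]
ee_rot: [0.572, 3.051, -0.005]
contact_force: [2.6, -4.1, -2.4]
gripper_width: 0.0156
```

```bash
cat >> h.py <<'E'
def swing():
    s,Rm,p=T(); g=p+.0539*Rm[:,2]; v=g[:2]-np.array([.6096,.2057]); a=np.arctan2(v[1],v[0]); print('grasp',g.round(4),'r',np.hypot(*v).round(4),'theta',round(-(a-np.radians(-180+80.75)),3))
E
python3 - <<'E'
from h import *
togo(None); swing()
im,d=camera('scene'); save('s12.png',cv2.resize(im[140:270,220:380],None,fx=4.5,fy=4.5,interpolation=cv2.INTER_CUBIC))
E
```

```text
t 15.15 tcp [0.5683 0.0939 0.2374] yaw 2.771 z [ 0.036 -0.01  -0.999] q [ 0.53 -0.05 -0.13  0.03 -1.46 -0.9 ] F [ 2.6 -4.1 -2.4] w 0.0156
grasp [0.5703 0.0934 0.1835] r 0.119 theta 0.175
```

View pics/s12.png

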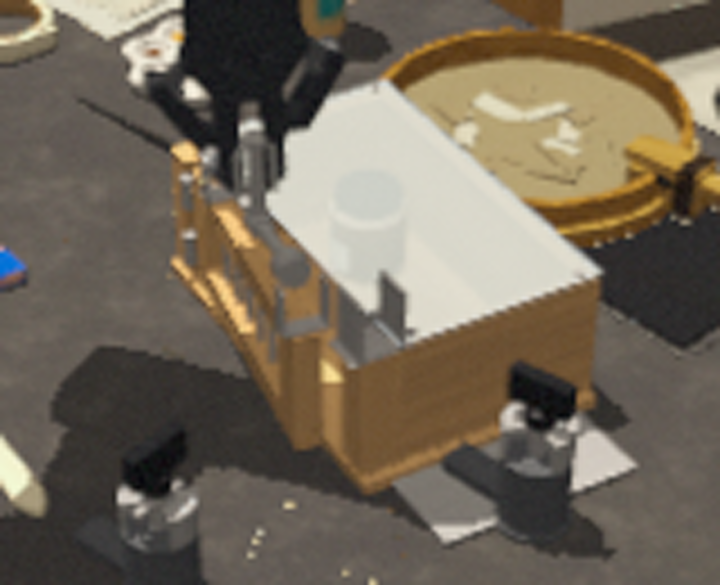

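Gate is opening with the knob. Continue to about 0.36.

Request:
arm_command(increments=[[[1.05, 0.05, 0], 0.08, 0.8], [[1.05, 0.05, 0], 0.08, 0.8], [[0.3, 0, 0], 0.02, 0.8], [[0, 0, 0], 0, 0.8]])

```text
t: 15.7
position: [0.5472, 0.1036, 0.2376]
ee_rot: [0.851, 2.98, -0.001]
contact_force: [3.7, -4.4, -2.8]
gripper_width: 0.0156
```

```bash
python3 - <<'E'
from h import *
togo(None); swing()
E
```

```text
t 15.7 tcp [0.5472 0.1036 0.2376] yaw 2.585 z [ 0.04  -0.012 -0.999] q [ 0.56 -0.1  -0.18  0.03 -1.46 -1.12] F [ 3.7 -4.4 -2.8] w 0.0156
grasp [0.5494 0.103  0.1838] r 0.1191 theta 0.369
```

Request:
arm_command(increments=[[[0, 0, 0], 0, 0.8], [[0, 0, 0], 0, 0.8], [[0, 0, 0], 0, 0.8], [[0, 0, 0], 0, 0.8]])

```text
t: 16.2
position: [0.5479, 0.1031, 0.2374]
ee_rot: [0.847, 2.981, -0.002]
contact_force: [3.0, -4.4, -3.0]
gripper_width: 0.0156
```

```bash
python3 - <<'E'
from h import *
togo(None); swing()
im,d=camera('scene'); save('s13.png',cv2.resize(im[140:340,180:420],None,fx=3,fy=3,interpolation=cv2.INTER_CUBIC))
P=cloud('scene',d).reshape(-1,3)
# gate lower-front face direction: points on gate z .085-.112 in front of the box
q=P[(P[:,2]>.09)&(P[:,2]<.11)&(P[:,0]<.60)&(P[:,0]>.45)&(P[:,1]>-.02)&(P[:,1]<.19)]
l=cv2.fitLine((q[:,:2]*1000).astype(np.float32),cv2.DIST_HUBER,0,.01,.01).ravel(); a=np.degrees(np.arctan2(l[1],l[0])); print('gate dir',len(q),l,a%180)
q=P[(abs(P[:,0]-.625)<.04)&(abs(P[:,1]+.131)<.03)&(P[:,2]>.105)]
print('bar',cv2.minAreaRect((q[:,:2]*1000).astype(np.float32)),q[:,2].max())
im,d=camera('top'); save('t13.png',im)
E
```

```text
t 16.2 tcp [0.5479 0.1031 0.2374] yaw 2.588 z [ 0.04  -0.013 -0.999] q [ 0.56 -0.1  -0.18  0.03 -1.46 -1.12] F [ 3.  -4.4 -3. ] w 0.0156
grasp [0.5501 0.1024 0.1836] r 0.1192 theta 0.361
gate dir 93 [4.0301672e-01 9.1519260e-01 5.3871259e+02 7.9419449e+01] 66.23309
bar ((627.00341796875, -136.8822479248047), (16.824344635009766, 44.58944320678711), 12.847790718078613) 0.12496700616615453
```

View pics/s13.png

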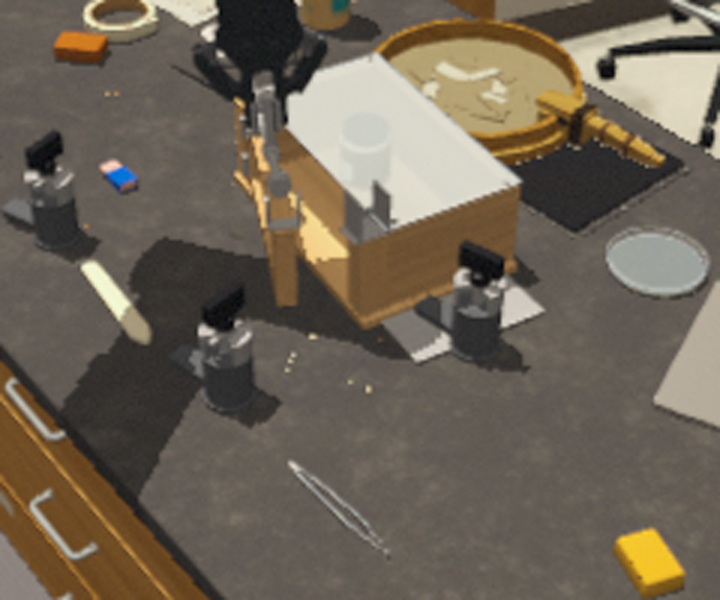

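View pics/t13.png

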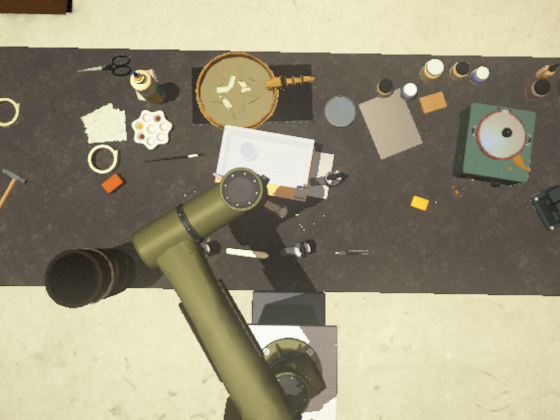

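```bash
python3 - <<'E'
from h import *
c=get_calibration('scene');Ti=np.linalg.inv(c['extrinsics']);u,v=276,240
dr=Ti[:3,:3]@np.array([(u-c['cx'])/c['fx'],-(v-c['cy'])/c['fy'],-1]);o=Ti[:3,3]
for z in (0,.01,.02):
  p=o+dr*(z-o[2])/dr[2]; w=p[:2]-np.array([.6096,.2057]); print(z,p.round(3),np.hypot(*w).round(3),np.arctan2(w[1],w[0])+np.pi-0)
  print('theta',np.radians(80.75)-(np.arctan2(w[1],w[0])+np.pi))
E
```

```text
0 [0.525 0.032 0.   ] 0.193 1.117674713846549
theta 0.2916786571388721
0.01 [0.519 0.023 0.01 ] 0.204 1.1083950157152844
theta 0.3009583552701367
0.02 [0.512 0.014 0.02 ] 0.215 1.1000857499718002
theta 0.30926762101362093
```

```bash
python3 - <<'E'
from h import *
print(job_done())
E
```

```text
the job is handed in; nothing more can be done
None
```

The box is secured, and the job was handed in at about 16.3 s of the 48 s with the arm holding the gate ajar; `job_done` gave no verdict.

- **Screw-knob:** I used the hold-down farthest to the right, the one with its toe on the box's flange. I pushed its knob down about 9 mm, turned it clockwise and let go. A wrist picture afterwards put the turn at about 1.44 rad and the knob about 6 mm down. The scene picture just before hand-in still showed the bar turned.
- **Bolt:** I gripped it by its upright knob, lifted it about 10 mm and drew it until it pushed back at about 10 N. I take that to be the 50 mm stop. The wrist picture showed the thick head clear of both the keeper and the fork, with the gate still shut.
- **Gate:** It is held ajar by the grip on the knob, steady over the last 0.5 s, with about 3 to 5 N on the tool.
- **Bystanders:** In the last scene and top pictures the folder, wax and tweezers lay where they had been, as did the small blue-and-pink block I take to be the eraser. The eraser network never picked it out, and I judged these by eye, not by measuring.

Two checks disagreed:

- **Gate angle:** The tool pose gives 0.36 rad. The free end in the scene picture gives about 0.30, and a rough line fit to the gate's points gives 0.25. All three are inside the 0.2 to 0.52 rad window.
- **Grip width:** The fingers read 15.6 mm on a knob pin listed as 12 mm. Lowering the grip barely changed this, so they may be touching something wider than the pin. The grip held throughout.

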